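Load the dry case and push its sliding hatch shut on the seal

TASK

Set the sample holder down gently and upright on the floor of the open dry case, then let go of it. Then push the case's sliding hatch along its track until it closes against the rubber seal of the end bar, keep it pressed there with about 10 N for a second to seat it, never with more than 15 N, and let go of it, leaving it shut and touching the seal. Leave the lens box and the dropper bottle where they are.

Things in the scene. Friction and masses are not known exactly. Their poses are not given: they have to be found in the camera images.
- sample: sample holder, 0.12 kg: black base plate 46 x 52 mm (its x, y), 12 mm thick, with a grey block on it, 34 x 30 mm, carrying a dark chip (x -13 to +21, y -23 to +7 mm, up to z = 28 mm), and a small screw. It stands loose on the desk, right of the case. Origin: centre of its underside; z up.
- dry_case: low white metal case fixed on the desk, 282 x 140 mm, 56 mm high. Origin at desk height on its centre line; +x along the track in the closing direction (roughly away from the robot), z up. Near half (x -136 to 0 mm) closed on top, the open hatch is parked there. Aluminium lips on both long sides (60 to 70 mm off the centre line, top at z = 56 mm) hold the hatch down on its track.
- compartment (a point): centre of the free part of the compartment floor (case x = +56, y = 0, z = 6 mm); axes of the case. The compartment is open on top, 114 mm wide (y). Along x it is free from 46 mm on the robot's side of this point (edge of the parked hatch) to 45 mm on the far side (seal). The track ledges are 36 mm, the lips' tops 50 mm above this floor.
- hatch: flat grey sliding hatch plate 124 x 128 x 6 mm, 0.35 kg, loose in the track (2 mm play up, 1.5 mm to each side; cannot be lifted out). It slides easily (friction about 0.1 of the load on it) and stays where left. Origin: centre of its underside, x in closing direction. In its middle a black grip bar, 12 mm thick (x), 70 mm long (y), z = 6 to 30 mm: push its near face (x = -6 mm) along +x, or pinch it.
- hatch_edge (a point): middle of the hatch's leading edge (hatch x = +62 mm, z = 3 mm); its axes are those of the hatch.
- end_bar: aluminium bar across the far end of the case, the frame the hatch closes against. Origin: middle of its face towards the hatch, 46 mm above the desk, case x = +124 mm; axes of the case. A black adjustable rubber seal strip, practically rigid, stands out of this face towards the hatch (-x) by 3 to 23 mm, different every time and not measured: the hatch is shut when its edge lies against it; find it by feel.
- lens_box: bystander: small white lens box, 47 x 45 x 19 mm, right of the case; origin at the centre of its underside.
- bottle: bystander: brown dropper bottle, 34 mm across, 102 mm high, behind the case; origin at the centre of its underside.
Mind the look-alikes: they are no part of the job. What is meant by the sample is not green, and is the larger of those in its own colour.

How it is judged (in metres and radians):
On the way, in this order (a step that is already met when the one before it is completed fails the run):
1. the sample holder stands on the floor of the compartment, let go (x of sample in the frame of dry_case between 0.016 and 0.094 m and y of sample in the frame of dry_case between -0.038 and 0.038 m and z of sample in the frame of dry_case below 0.0085 m and angle between sample's own z axis and vertical below 0.1 rad and contact force between the fingers and sample below 0.1 N), for 0.3 s.
2. with the sample holder inside, the hatch is pressed against the seal of the end bar with more than 6 N for half a second (contact force between hatch and end_bar above 6 N and x of sample in the frame of dry_case between 0.016 and 0.094 m and y of sample in the frame of dry_case between -0.038 and 0.038 m and z of sample in the frame of dry_case below 0.0085 m and angle between sample's own z axis and vertical below 0.1 rad), for 0.5 s.
At the end, for the whole second after the job is handed in: Sample holder upright (within 0.1 rad) on the compartment floor, let go, at rest; hatch pressed on the seal (over 6 N for 0.5 s) and left shut: its edge still touching the seal (over 0.02 N), within 24.5 mm of the end bar face (the seal stands out up to 23 mm), at rest, let go (all of step 1 and x of hatch_edge in the frame of end_bar above -0.0245 m and contact force between hatch and end_bar above 0.02 N and angle between hatch's own z axis and vertical below 0.05 rad and contact force between the fingers and hatch below 0.1 N and linear speed of each of hatch, sample below 0.01 m/s).
It fails at once if the hatch presses or strikes the end bar or its seal with more than 15 N (contact force between hatch and end_bar above 15 N).
It fails at once if the sample holder is dropped or rammed into the case (over 40 N) (contact force between sample and dry_case above 40 N).
It fails at once if the lens box or the dropper bottle is moved by more than 20 mm (distance of any of lens_box, bottle from where it was at the start of the episode above 0.02 m).
It also fails if it takes over 69 s, if anything falls off the work surface, if the arm or the gripper's body presses on something with over 40 N, if the wrist force passes 120 N, or if a joint passes its speed limit or range.

ROBOT

A 6-joint arm with a two-finger parallel gripper is mounted at the origin on a cart in front of the work surface, level with it; the furniture and walls round the work are solid. World frame = base frame: x ahead of the robot, y to its left, z up, the work surface at z = 0. Lengths are in mm, angles in rad, forces in N, time in s.
With the tool pointing down it reaches from about 325 to 775 mm from the base axis. Payload 9.3 kg.
Tool frame: the origin (TCP) lies at the very end of the fingers, on their centre line; the grasp point (between the pads) lies 19 mm behind it; z points along the fingers, y is the line along which they close (so a half turn about z gives the same grasp; the last joint's range is limited). The gripper opens to 85 mm and grips with 20 to 120 N. Pads are 22 mm wide; open, the fingers measure 114 mm over their backs; the gripper's body (76 mm by 85 mm) begins 54 mm behind the grasp point. The pads swing forward as they close: fully open they stand 13 mm farther back than shut.
Start: joints at [-0.153, 0.259, 0.021, 1.334, 0, 1.418], TCP at [549.997, -0.004, 231.279] pointing down, gripper open.
Joint ranges: [-3.04, 3.04], [-0.91, 1.82], [-1.04, 1.36], [-1.92, 1.95], [-1.52, 1.45], [-3.14, 3.14]. Speed limits (rad/s): [2.22, 2.22, 2.79, 3.14, 3.14, 3.14].

INTERFACE

Orientations are given as a unit quaternion [x, y, z, w].
In Python, from workcell import status, viewer, job_done, nets gives the robot as it stands.
- The arm moves only by the tool servo_tool, never from a script. Its argument "plan" is a list of rows, each a list of 4 numbers: the shift along the tool's x, y, z in mm, then the turn about the tool's z in degrees. A call has 1 to 20 rows; each row shifts and turns the commanded pose from where the row before left it, along the tool's axes as they then stand; what a row does not reach is not made up. A row lasts 1/8 s, in which the tool goes at most 62.5 mm and 10.7 degrees, less where a joint would pass 70% of its speed; a pose out of reach is approached as far as the arm can. A call with a gripper value outside its range is refused whole. "fingers" is the finger opening in mm, from 0 to 85.4, set as the call begins (left out, the last holds). The fingers move at their own pace and stop on an object; "squeeze" is the grip in N (left out, the last holds). Time passes only in rows, so rows that do not move let the fingers close. It gives the time, the measured TCP pose, the force, the opening and the grip force at its end, in the units of the state.
- status.get_state(): the state, without advancing time (a new reading comes with each control period).
- viewer.snapshot(name): name is "scene" or "side" or "wrist"; returns a dict with "color" (384x512x3 uint8, red, green, blue), "fx", "fy", "cx", "cy" (pixels), "k1" (the pictures are not rectified: a ray, as slopes to the right and down, at radius r is drawn at 1 + k1 r^2 times it, then the intrinsics apply), "xyz" and "rotation" of the camera in the world. Camera axes: x right, y up, looking along -z (the intrinsics and any distortion apply to the point x, -y, -z); pixel columns grow to the right and rows downward; lengths in mm; the calibration is good to about 2 mm. A picture is of the moment at which its call begins. There is no depth.
- job_done(): hands the job in; it is judged then, once.
Trained networks look in a picture, given as the dict that the camera call returned (one of the last four; its "shot" number tells which), for a name from the list of things; names that differ only in an ending like _2 or _b are one class to them, and where a whole thing is asked for, a point or a joint stands for the part that bears it (a point fixed in the world has none). Each returns a list of dicts, best first, with "p" (0 to 1); they miss things now and then, are a little off and sometimes report something else, mostly with a low value. They report only what shows in the picture. A call takes as long as a camera call. They do not tell look-alikes from the thing itself.
- nets.search_frame(thing, picture): "xyz" ([x, y, z] in mm, in the coordinates of the camera as it stood for that picture, good to about 4 mm: the middle of the surface that is visible of it).
The state is a dict: "t": time; "joints": joint angles; "dq": joint speeds; "effort": joint torques, N m; "tcp_pos": TCP position; "eef_rot": TCP orientation; "force": force on the tool from outside, world axes, zero at the start; "ft_torque": the same for the moment, N m; "width": finger opening in mm; "gripper_force": force on a finger pad.
Only numpy, scipy, OpenCV 4.12 (cv2) and the standard library are available. Lean on these libraries where they do the work, as an engineer would, in place of code of your own. Each camera call takes 0.05 s, during which the arm holds its last target. There are 200 camera calls.

## Working session

There is one attempt and no reset: what is moved stays moved. The work goes in short steps, Python scripts to look and compute and a tool call to move; the robot and the scene stay as the last step left them, time stands still between calls to the robot, and variables do not carry over. Pictures are saved under pics/ and viewed, at most 10 in all, crops included, and the job is handed in when it is done.

Besides the shell and the picture viewer there is one more tool, called after "Call:" as a command line: name --pt "numbers of a row" for each row, then --argument value for the rest. servo_tool: Moves the arm, as the interface text tells. Its arguments: {"type":"object","properties":{"plan":{"type":"array","items":{"type":"array","items":{"type":"number"}}},"fingers":{"type":"number"},"squeeze":{"type":"number"}},"required":["plan"]}

```bash
ls; mkdir -p pics
cat > h.py <<'E'
import numpy as np, cv2
from workcell import status, viewer, job_done, nets
def snap(n,f=None):
    s=viewer.snapshot(n)
    if f: cv2.imwrite('pics/'+f,cv2.cvtColor(np.asarray(s['color']),cv2.COLOR_RGB2BGR))
    return s
def world(s,p): return np.array(s['rotation']).reshape(3,3)@np.array(p)+np.array(s['xyz'])
def px(s,P):
    c=np.array(s['rotation']).reshape(3,3).T@(np.array(P,float)-np.array(s['xyz']))
    a=np.array([c[0],-c[1]])/-c[2]; a=a*(1+s['k1']*(a@a))
    return np.round([s['fx']*a[0]+s['cx'],s['fy']*a[1]+s['cy']],1)
def onplane(s,uv,z):
    K=np.array([[s['fx'],0,s['cx']],[0,s['fy'],s['cy']],[0,0,1]],float)
    d=(np.array(uv,float)-[s['cx'],s['cy']])/[s['fx'],s['fy']]; a=d.copy()
    for _ in range(20): a=d/(1+s['k1']*(a@a))
    r=np.array(s['rotation']).reshape(3,3)@np.array([a[0],-a[1],-1]); o=np.array(s['xyz'])
    return np.round(o+r*(z-o[2])/r[2],1)
E
python3 - <<'E'
from h import *
for n in ['scene','wrist']:
    s=snap(n,n+'1.png'); print(n,s['xyz'],np.round(s['rotation'],3).tolist())
    for t in ['sample','dry_case','hatch','end_bar','lens_box','bottle']:
        for d in nets.search_frame(t,s)[:4]:
            w=world(s,d['xyz']); print(t,round(d['p'],2),np.round(w),px(s,w))
print(status.get_state())
E
```

```text
pics
scene [563.21561823 698.45694062 677.69586523] [-0.014, 0.388, 0.92, -0.056]Traceback (most recent call last):
  File "<stdin>", line 6, in <module>
  File "h.py", line 7, in world
    def world(s,p): return np.array(s['rotation']).reshape(3,3)@np.array(p)+np.array(s['xyz'])
                           ~~~~~~~~~~~~~~~~~~~~~~~~~~~~~~~^^^^^
ValueError: cannot reshape array of size 4 into shape (3,3)
```

```bash
sed -i "s/np.array(s\['rotation'\]).reshape(3,3)/R.from_quat(s['rotation']).as_matrix()/; 1a from scipy.spatial.transform import Rotation as R" h.py
python3 - <<'E'
from h import *
for n in ['scene','wrist']:
    s=snap(n,n+'1.png'); print(n,s['xyz'],np.round(s['rotation'],3).tolist())
    for t in ['sample','dry_case','hatch','end_bar','lens_box','bottle']:
        for d in nets.search_frame(t,s)[:4]:
            w=world(s,d['xyz']); print(t,round(d['p'],2),np.round(w),px(s,w))
print(status.get_state())
E
```

```text
scene [563.21561823 698.45694062 677.69586523] [-0.014, 0.388, 0.92, -0.056]
sample 0.67 [474. -25.  20.] [321.3 178.5]
sample 0.65 [565. -32.  12.] [283.7 175.6]
sample 0.2 [760. 142.  57.] [186.6 207.2]
dry_case 0.84 [584. 191.  39.] [268.  239.4]
hatch 0.79 [486. 175.  44.] [317.  236.4]
hatch 0.38 [471. -25.  21.] [322.6 178.3]
end_bar 0.82 [667. 188.  65.] [226.9 226.1]
end_bar 0.34 [ 578. -124.   16.] [280.7 150. ]
lens_box 0.55 [ 578. -126.   14.] [280.8 150.2]
bottle 0.8 [761. 141.  58.] [186.2 206.4]
wrist [550.34644321  85.12752369 373.5409553 ] [-0.167, 0.001, -0.0, 0.986]
sample 0.89 [476.  53.   9.] [187.7 107.3]
sample 0.84 [470. -34.  13.] [187.4 180. ]
sample 0.78 [561. -33.   6.] [261.1 177.4]
dry_case 0.92 [585. 128.  45.] [288.7  30.5]
hatch 0.98 [485. 134.  48.] [183.5  22.7]
end_bar 0.94 [666. 132.  61.] [379.7  23. ]
lens_box 0.61 [ 570. -130.   17.] [267.6 249.7]
bottle 0.78 [755. 128.  61.] [478.   26.7]
{'t': 0.8, 'joints': array([-1.52590558e-01,  2.58583004e-01,  2.14823725e-02,  1.33370385e+00,
        1.25761839e-06,  1.41817649e+00]), 'dq': array([ 0.00140671,  0.00010598,  0.00147281,  0.00072419, -0.00056118,
       -0.00270662]), 'effort': array([ 1.25035199e-04, -5.55314255e+01,  3.44720578e+01,  1.21105590e-03,
       -1.90128562e-04,  5.38658935e-05]), 'tcp_pos': array([5.49985719e+02, 3.07376831e-03, 2.31281016e+02]), 'eef_rot': array([ 7.07096431e-01,  7.07117131e-01, -1.90320050e-06, -3.65828990e-06]), 'force': array([-0.71008112, -0.50808881, -0.87614114]), 'ft_torque': array([-0.02139147, -0.06248351,  0.00642909]), 'gripper_force': 0.0, 'width': 85.09122482713781}
```

View pics/scene1.png

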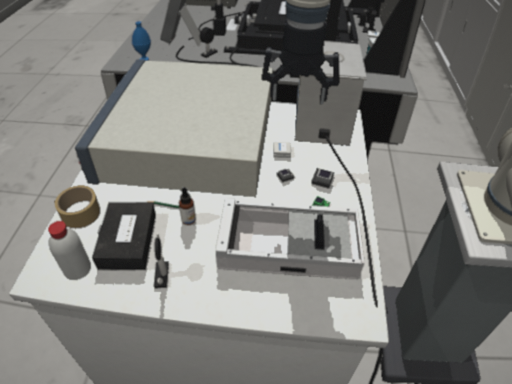

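View pics/wrist1.png

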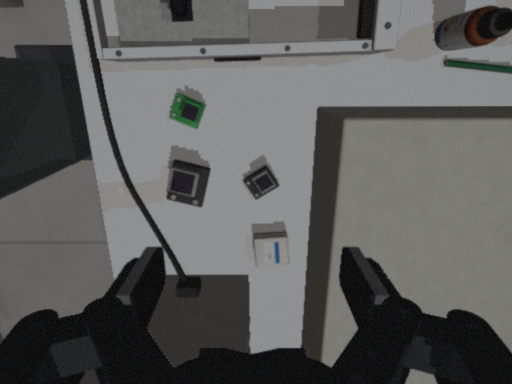

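Wrist picture: candidates for the sample are the green board (187,110), the large black holder (187,182), and the small black holder (261,180). The description excludes green and asks for the larger of its own colour, so I choose (187,182), at about (472,-31). I'll move over it and check with a close crop.

Call:
servo_tool --pt "-8 -26 20 0" --pt "-8 -26 25 0" --pt "-9 -26 25 0" --pt "0 0 20 0" --pt "0 0 0 0" --pt "0 0 0 0"

```text
t: 1.55
tcp_pos: [472.6, -25.1, 142.0]
eef_rot: [0.707, 0.707, 0.0, 0.0]
force: [-0.4, -0.6, -0.6]
width: 85.7
gripper_force: 0.0
```

Run:
```python
from h import *
s=snap('wrist')
for d in nets.search_frame('sample',s)[:4]:
    w=world(s,d['xyz']); print(round(d['p'],2),np.round(w),px(s,w))
c=cv2.cvtColor(np.asarray(s['color']),cv2.COLOR_RGB2BGR)
cv2.imwrite('pics/w2.png',c); 
u,v=px(s,[472,-31,10]).astype(int); print(u,v)
x0=max(u-90,0);y0=max(v-75,0);print(x0,y0)
cv2.imwrite('pics/w2c.png',cv2.resize(c[y0:y0+150,x0:x0+180],None,fx=4,fy=4,interpolation=cv2.INTER_CUBIC))
print({k:v for k,v in s.items() if k!='color'})
st=status.get_state();print(st['t'],st['tcp_pos'],st['force'])
```

```text
0.88 [477.  51.   8.] [257.4  88.8]
0.74 [559. -34.   9.] [343.2 183.5]
0.64 [472. -35.  20.] [250.7 187.4]
251 180
161 105
{'fx': 307.9138802286013, 'fy': 307.9138802286013, 'cx': 252.0124839464873, 'cy': 184.9743354249198, 'k1': 0.0077045391883691205, 'xyz': array([472.8346396 ,  60.09431976, 284.34523059]), 'rotation': array([-1.66863438e-01,  1.73995988e-05, -4.00188277e-04,  9.85979935e-01]), 'shot': 4}
1.65 [472.70461478 -25.03727203 142.08782184] [-0.43337231 -0.20890679  1.0668981 ]
```

View pics/w2c.png

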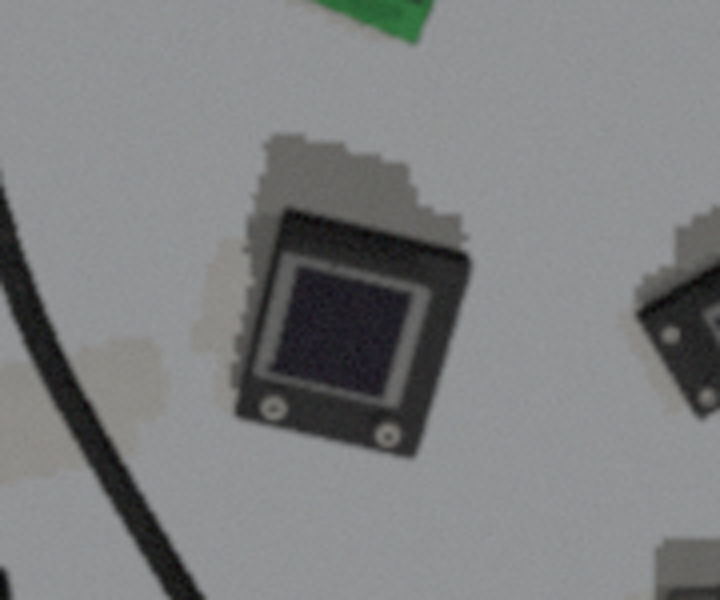

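The crop shows the larger black holder with dark chip and screws. Its top-face corners are about (283,238), (468,266), (413,457), (237,417) in the crop. The green board and the smaller black holder are separate from it.

Run:
```python
from h import *
s={'fx': 307.9138802286013, 'fy': 307.9138802286013, 'cx': 252.0124839464873, 'cy': 184.9743354249198, 'k1': 0.0077045391883691205, 'xyz': np.array([472.8346396 ,  60.09431976, 284.34523059]), 'rotation': np.array([-1.66863438e-01,  1.73995988e-05, -4.00188277e-04,  9.85979935e-01])}
P=np.array([onplane(s,(u/4+161,v/4+105),12) for u,v in [(283,238),(468,268),(413,457),(237,417)]])
print(P,P.mean(0))
e=[P[(i+1)%4]-P[i] for i in range(4)]
for d in e: print(np.linalg.norm(d),np.degrees(np.arctan2(d[1],d[0])))
print([onplane(s,(u/4+161,v/4+105),26) for u,v in[(342,330)]])
```

```text
[[454.3 -14.9  12. ]
 [496.8 -22.1  12. ]
 [484.7 -70.2  12. ]
 [442.2 -59.5  12. ]] [469.5   -41.675  12.   ]
43.10556808580534 -9.615285405483055
49.59858868959883 -104.1202958959143
43.826247843044925 165.86863357655872
46.2122278190524 74.82100014693867
[array([467.9, -32.3,  26. ])]
```

Call:
servo_tool --pt "-16 -3 30 0" --pt "0 0 35 7" --pt "0 0 35 7" --pt "0 0 25 0" --pt "0 0 12 0" --pt "0 0 5 0" --pt "0 0 0 0" --pt "0 0 0 0" --fingers 70

```text
t: 2.65
tcp_pos: [469.6, -41.1, 0.1]
eef_rot: [0.788, 0.616, 0.0, 0.001]
force: [0.1, 0.6, -0.2]
width: 70.2
gripper_force: 0.0
```

Call:
servo_tool --pt "0 0 0 0" --pt "0 0 0 0" --pt "0 0 0 0" --pt "0 0 0 0" --pt "0 0 0 0" --fingers 36 --squeeze 30

```text
t: 3.28
tcp_pos: [469.3, -41.1, -0.1]
eef_rot: [0.788, 0.616, 0.0, 0.0]
force: [-0.7, 0.1, 5.7]
width: 45.3
gripper_force: 30.4
```

Call:
servo_tool --pt "0 0 -5 0" --pt "0 0 -15 0" --pt "0 0 -40 0" --pt "0 0 -50 -7" --pt "0 0 -50 -7" --pt "35 14 -50 0" --pt "45 18 -20 0" --pt "45 18 0 0" --pt "45 20 0 0" --pt "0 0 0 0" --pt "0 0 0 0"

```text
t: 4.65
tcp_pos: [538.5, 128.9, 228.9]
eef_rot: [0.707, 0.707, -0.0, -0.0]
force: [0.3, -0.7, -2.0]
width: 44.9
gripper_force: 31.6
```

Run:
```python
from h import *
s=snap('wrist','w3.png')
for t in ['sample','dry_case','hatch','end_bar']:
  for d in nets.search_frame(t,s)[:2]:
    w=world(s,d['xyz']); print(t,round(d['p'],2),np.round(w),px(s,w))
import pickle; pickle.dump(s,open('w3.pkl','wb'))
```

```text
sample 0.86 [541. 140. 253.] [257.9 254.1]
sample 0.57 [470.  57.   6.] [199. 207.]
dry_case 0.98 [600. 185.  39.] [311.  107.3]
hatch 0.59 [487. 186.  48.] [201.9 106.7]
end_bar 0.96 [664. 188.  61.] [380.5 106. ]
```

View pics/w3.png

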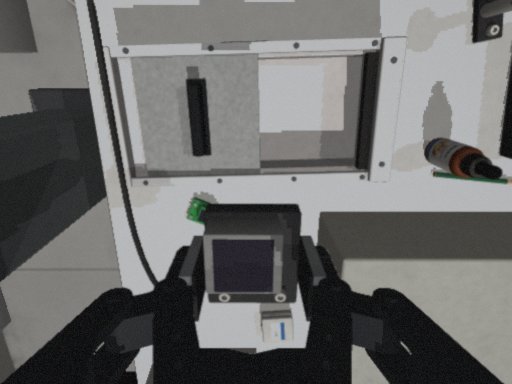

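The picture shows the sample held upright. Lip screws are at (127,50), (375,43), (145,183) and (362,177), the hatch edge is at about x=259, and the black seal spans (358..380).

Run:
```python
from h import *
import pickle; s=pickle.load(open('w3.pkl','rb'))
for n,z,l in [('lipL',56,[(127,50),(375,43)]),('lipR',56,[(145,183),(362,177)]),('hatchedge',48,[(259,56),(260,170)]),('seal near',50,[(363,57),(358,167)]),('bar far top',56,[(405,38),(388,182)]),('grip top near',72,[(188,82),(194,156)]),('griptop far',72,[(204,81),(209,154)])]:
    print(n,[onplane(s,p,z).tolist() for p in l])
```

```text
lipL [[421.0, 238.3, 56.0], [652.9, 244.2, 56.0]]
lipR [[422.6, 106.4, 56.0], [656.4, 113.3, 56.0]]
hatchedge [[545.2, 233.7, 48.0], [547.1, 118.7, 48.0]]
seal near [[645.2, 232.6, 50.0], [653.0, 122.7, 50.0]]
bar far top [[680.1, 248.3, 56.0], [685.0, 107.6, 56.0]]
grip top near [[479.5, 210.2, 72.0], [480.6, 140.3, 72.0]]
griptop far [[494.3, 211.0, 72.0], [495.6, 142.3, 72.0]]
```

Call:
servo_tool --pt "24 27 0 0" --pt "24 26.5 0 0" --pt "0 0 15 -10.2" --pt "0 0 15 -10.2" --pt "0 0 15 -10.2" --pt "0 0 15 -10.2" --pt "0 0 10 -10.2" --pt "0 0 10 -10.2" --pt "0 0 10 -10.2" --pt "0 0 10 -10.2" --pt "0 0 10 -10" --pt "0 0 0 0" --pt "0 0 0 0"

```text
t: 6.52
tcp_pos: [592.7, 176.6, 119.7]
eef_rot: [-0.012, 1.0, 0.0, 0.0]
force: [0.6, 0.1, -0.7]
width: 44.9
gripper_force: 31.7
```

Run:
```python
from h import *
s=snap('wrist','w4.png')
st=status.get_state();print(st['t'],st['tcp_pos'],st['eef_rot'],st['joints'])
```

```text
6.575 [592.74320523 176.67671617 119.75382801] [-1.21353178e-02  9.99926294e-01  3.91864928e-05  3.73197514e-04] [ 1.54117504e-01  4.23180857e-01 -2.03233811e-02  1.12654211e+00
 -2.80345207e-05  1.29846261e-01]
```

View pics/w4.png

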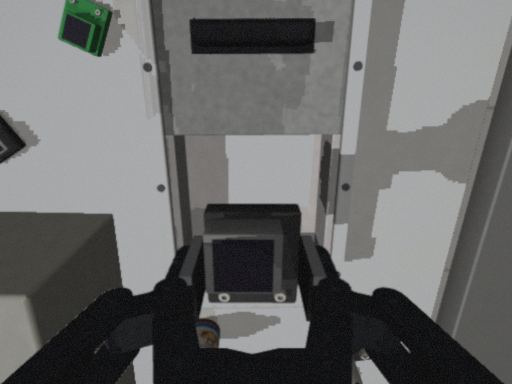

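Centred over the opening: hatch edge at row 135, walls at columns 180 and 330. Descending.

Call:
servo_tool --pt "0 0 30 0" --pt "0 0 30 0" --pt "0 0 25 0" --pt "0 0 15 0" --pt "0 0 6 0" --pt "0 0 3 0" --pt "0 0 0 0" --pt "0 0 0 0"

```text
t: 7.58
tcp_pos: [592.8, 177.0, 10.8]
eef_rot: [-0.014, 1.0, 0.0, 0.001]
force: [-0.1, 0.2, -0.9]
width: 45.6
gripper_force: 31.7
```

Call:
servo_tool --pt "0 0 1 0" --pt "0 0 1 0" --pt "0 0 1 0" --pt "0 0 0 0"

```text
t: 8.07
tcp_pos: [592.4, 176.9, 7.0]
eef_rot: [-0.014, 1.0, -0.0, -0.0]
force: [0.3, 0.1, -2.3]
width: 45.1
gripper_force: 31.7
```

Call:
servo_tool --pt "0 0 0.5 0" --pt "0 0 0.5 0" --pt "0 0 0 0"

```text
t: 8.45
tcp_pos: [592.4, 176.9, 6.1]
eef_rot: [-0.014, 1.0, 0.0, -0.0]
force: [0.4, -0.4, -1.0]
width: 44.9
gripper_force: 31.7
```

Call:
servo_tool --pt "0 0 0.5 0" --pt "0 0 0.5 0" --pt "0 0 0 0"

```text
t: 8.82
tcp_pos: [592.5, 176.9, 5.9]
eef_rot: [-0.014, 1.0, 0.0, 0.0]
force: [-1.6, -1.4, 5.4]
width: 45.1
gripper_force: 32.5
```

Contact at 5–6 N. Releasing by opening to 62 mm.

Call:
servo_tool --pt "0 0 0 0" --pt "0 0 0 0" --pt "0 0 0 0" --pt "0 0 0 0" --pt "0 0 0 0" --fingers 62

```text
t: 9.45
tcp_pos: [592.4, 176.9, 5.1]
eef_rot: [-0.014, 1.0, -0.0, -0.0]
force: [-0.6, 0.6, 0.2]
width: 61.8
gripper_force: 0.0
```

Call:
servo_tool --pt "0 0 -3 0" --pt "0 0 -10 0" --pt "0 0 -30 0" --pt "0 0 -40 0" --pt "0 0 -40 0" --pt "0 0 0 0" --pt "0 0 0 0"

```text
t: 10.32
tcp_pos: [592.2, 176.9, 128.2]
eef_rot: [-0.014, 1.0, 0.0, 0.0]
force: [-0.1, -0.4, -0.2]
width: 62.3
gripper_force: 0.0
```

Run:
```python
from h import *
s=snap('wrist','w5.png')
for t in ['sample','hatch']:
  for d in nets.search_frame(t,s)[:3]:
    w=world(s,d['xyz']); print(t,round(d['p'],2),np.round(w),px(s,w))
print(s['xyz'],s['rotation'])
for p in [(192,22),(313,22),(192,50),(313,50)]: pass
import pickle; pickle.dump(s,open('w5.pkl','wb'))
```

```text
sample 0.74 [478.  57.  11.] [97.7 31.2]
sample 0.69 [565. -22.   5.] [ 22.6 140.8]
sample 0.64 [588. 175.  21.] [249.8 177.7]
hatch 0.81 [499. 176.  45.] [253.5  65.1]
[507.70264084 174.73292202 270.54805956] [-0.11606664 -0.11924659  0.70659921  0.6877691 ]
```

View pics/w5.png

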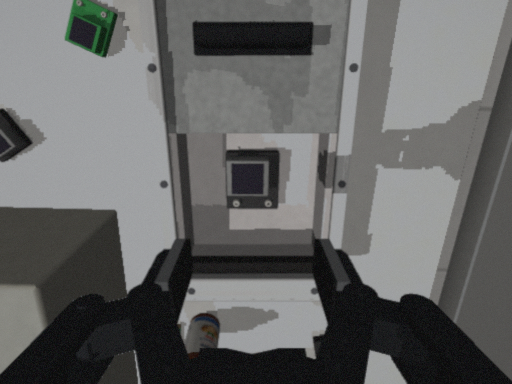

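The sample stands upright and free at (252,180). The grip bar is at (253,38), its near face at about x=480. I'll go behind the bar with closed fingers.

Call:
servo_tool --pt "27 0 0 0" --pt "40 0 0 0" --pt "40 0 0 0" --pt "30 0 0 0" --pt "0 0 20 0" --pt "0 0 30 0" --pt "0 0 17 0" --pt "0 0 6 0" --pt "0 0 0 0" --pt "0 0 0 0" --fingers 0

```text
t: 11.72
tcp_pos: [455.9, 173.2, 55.7]
eef_rot: [-0.014, 1.0, 0.0, 0.0]
force: [0.3, 0.5, 0.2]
width: 0.1
gripper_force: 0.0
```

Call:
servo_tool --pt "-4 0 0 0" --pt "-4 0 0 0" --pt "-2 0 0 0" --pt "-2 0 0 0" --pt "-2 0 0 0" --pt "-2 0 0 0" --pt "-2 0 0 0" --pt "-2 0 0 0" --pt "0 0 0 0"

```text
t: 12.85
tcp_pos: [475.7, 173.7, 55.2]
eef_rot: [-0.014, 1.0, 0.0, 0.0]
force: [-0.6, -0.2, 0.5]
width: 0.0
gripper_force: 0.0
```

Call:
servo_tool --pt "-3 0 0 0" --pt "-4 0 0 0" --pt "-4 0 0 0" --pt "-4 0 0 0" --pt "-4 0 0 0" --pt "-4 0 0 0" --pt "-4 0 0 0" --pt "-4 0 0 0" --pt "-4 0 0 0" --pt "-4 0 0 0" --pt "-4 0 0 0" --pt "-4 0 0 0" --pt "-4 0 0 0" --pt "-4 0 0 0" --pt "-4 0 0 0" --pt "-4 0 0 0" --pt "-3 0 0 0" --pt "-2 0 0 0" --pt "-1 0 0 0" --pt "0 0 0 0"

```text
t: 15.35
tcp_pos: [544.6, 175.6, 55.2]
eef_rot: [-0.014, 1.0, 0.0, 0.0]
force: [0.1, -0.3, 0.1]
width: -0.4
gripper_force: 0.0
```

Run:
```python
from h import *
import pickle
s=snap('wrist'); d=snap('side'); pickle.dump((s,d),open('w6.pkl','wb'))
o=pickle.load(open('w5.pkl','rb'))
bgr=lambda a:cv2.cvtColor(np.asarray(a['color']),cv2.COLOR_RGB2BGR)
A=cv2.resize(bgr(o)[115:305,160:350],(400,400),interpolation=cv2.INTER_CUBIC)
B=bgr(s)
C=bgr(d)
cv2.imwrite('pics/m6.png',np.hstack([A,cv2.resize(B,(400,400))]))
cv2.imwrite('pics/m6s.png',C)
st=status.get_state();print(st['t'],st['tcp_pos'],st['force'])
for P in [(546,176,48),(649,178,48),(592,177,34)]: print(px(o,P),px(s,P),px(d,P))
```

```text
15.45 [544.52022969 175.59902424  55.19300755] [-1.19270083  0.2270681  -0.94868419]
[252.3 134.1] [252.5 243.5] [181.9 197.9]
[251.4 257.6] [251.2 381.8] [203.6 163.4]
[252.  187.5] [252.  295.7] [192.6 185.5]
```

View pics/m6.png

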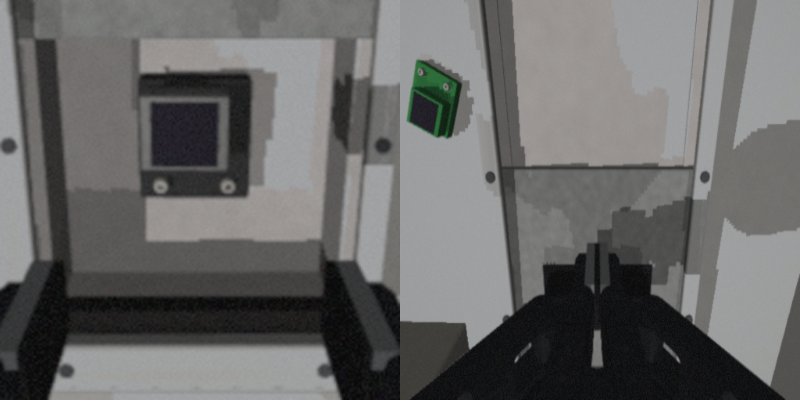

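View pics/m6s.png

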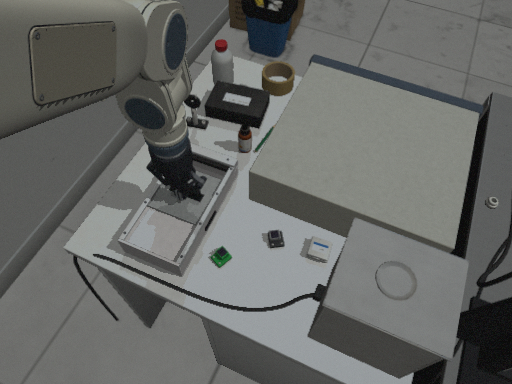

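The left crop shows the seal as a black strip (near edge at raw row 256, far edge at raw row 279). The right half shows the hatch's trailing edge at raw row 161. The side view shows the hatch partly closed over the sample.

Run:
```python
from h import *
import pickle
s,d=pickle.load(open('w6.pkl','rb')); o=pickle.load(open('w5.pkl','rb'))
def rows(a,u,v0,v1): 
    g=np.asarray(a['color']).mean(2)[v0:v1,u-25:u+25].mean(1); return [(v0+i,int(x)) for i,x in enumerate(g)]
print(rows(s,256,154,170)); print(rows(o,252,128,138)); print(rows(o,252,240,286))
print('trail now',[onplane(s,(256,v),48)[0] for v in (160,161,162,163)])
print('lead old',[onplane(o,(252,v),48)[0] for v in (132,133,134,135)])
for z in (36,40,42,46,48,50,56): print(z,[onplane(o,(252,v),z)[0] for v in (244,256,270,280)])
```

```text
[(154, 148), (155, 147), (156, 143), (157, 136), (158, 123), (159, 93), (160, 62), (161, 53), (162, 75), (163, 95), (164, 102), (165, 104), (166, 105), (167, 105), (168, 105), (169, 106)]
[(128, 119), (129, 119), (130, 119), (131, 119), (132, 117), (133, 134), (134, 151), (135, 152), (136, 152), (137, 152)]
[(240, 88), (241, 88), (242, 88), (243, 84), (244, 75), (245, 67), (246, 65), (247, 65), (248, 65), (249, 65), (250, 65), (251, 66), (252, 65), (253, 65), (254, 64), (255, 51), (256, 26), (257, 16), (258, 15), (259, 15), (260, 15), (261, 16), (262, 22), (263, 28), (264, 30), (265, 30), (266, 31), (267, 30), (268, 29), (269, 28), (270, 27), (271, 26), (272, 28), (273, 42), (274, 56), (275, 59), (276, 60), (277, 63), (278, 83), (279, 115), (280, 139), (281, 153), (282, 159), (283, 159), (284, 159), (285, 159)]
trail now [np.float64(498.7), np.float64(499.2), np.float64(499.7), np.float64(500.2)]
lead old [np.float64(544.5), np.float64(545.2), np.float64(546.0), np.float64(546.7)]
36 [np.float64(643.1), np.float64(655.0), np.float64(669.4), np.float64(679.9)]
40 [np.float64(640.8), np.float64(652.5), np.float64(666.6), np.float64(677.0)]
42 [np.float64(639.6), np.float64(651.3), np.float64(665.2), np.float64(675.5)]
46 [np.float64(637.3), np.float64(648.7), np.float64(662.5), np.float64(672.6)]
48 [np.float64(636.2), np.float64(647.5), np.float64(661.1), np.float64(671.1)]
50 [np.float64(635.0), np.float64(646.2), np.float64(659.7), np.float64(669.6)]
56 [np.float64(631.6), np.float64(642.5), np.float64(655.6), np.float64(665.2)]
```

Call:
servo_tool --pt "-2 0 0 0" --pt "-3 0 0 0" --pt "-3 0 0 0" --pt "-3 0 0 0" --pt "-2 0 0 0" --pt "-1.5 0 0 0" --pt "-1 0 0 0" --pt "-1 0 0 0" --pt "-0.5 0 0 0" --pt "-0.5 0 0 0" --pt "0 0 0 0"

```text
t: 16.82
tcp_pos: [562.0, 176.1, 55.2]
eef_rot: [-0.014, 1.0, 0.0, 0.0]
force: [0.6, -0.6, -0.4]
width: 0.1
gripper_force: 0.1
```

Call:
servo_tool --pt "-0.5 0 0 0" --pt "-0.5 0 0 0" --pt "0 0 0 0"

```text
t: 17.2
tcp_pos: [563.1, 176.1, 55.2]
eef_rot: [-0.014, 1.0, 0.0, 0.0]
force: [0.1, -0.3, 0.5]
width: 0.1
gripper_force: 0.1
```

Call:
servo_tool --pt "-0.5 0 0 0" --pt "-0.5 0 0 0" --pt "0 0 0 0"

```text
t: 17.58
tcp_pos: [564.1, 176.2, 55.2]
eef_rot: [-0.014, 1.0, 0.0, 0.0]
force: [0.2, 0.8, 0.0]
width: 0.1
gripper_force: 0.1
```

Call:
servo_tool --pt "-0.5 0 0 0" --pt "-0.5 0 0 0" --pt "0 0 0 0"

```text
t: 17.95
tcp_pos: [565.1, 176.1, 55.2]
eef_rot: [-0.014, 1.0, 0.0, 0.0]
force: [-0.9, -0.1, -0.3]
width: 0.1
gripper_force: 0.1
```

Call:
servo_tool --pt "-0.5 0 0 0" --pt "-0.4 0 0 0" --pt "0 0 0 0"

```text
t: 18.32
tcp_pos: [565.9, 176.2, 55.2]
eef_rot: [-0.014, 1.0, -0.0, 0.0]
force: [-0.1, -0.3, 0.4]
width: 0.1
gripper_force: 0.2
```

Call:
servo_tool --pt "-0.4 0 0 0" --pt "-0.4 0 0 0" --pt "0 0 0 0"

```text
t: 18.7
tcp_pos: [566.8, 176.2, 55.2]
eef_rot: [-0.014, 1.0, 0.0, 0.0]
force: [-0.6, 0.4, 0.8]
width: 0.3
gripper_force: 0.2
```

Call:
servo_tool --pt "-0.4 0 0 0" --pt "-0.4 0 0 0" --pt "0 0 0 0"

```text
t: 19.08
tcp_pos: [567.5, 176.2, 55.2]
eef_rot: [-0.014, 1.0, -0.0, 0.0]
force: [-0.5, -0.2, -0.5]
width: -0.1
gripper_force: 0.2
```

Call:
servo_tool --pt "-0.4 0 0 0" --pt "-0.4 0 0 0" --pt "0 0 0 0"

```text
t: 19.45
tcp_pos: [568.3, 176.2, 55.2]
eef_rot: [-0.014, 1.0, -0.0, 0.0]
force: [-0.7, -0.2, 0.1]
width: -0.0
gripper_force: 0.2
```

Call:
servo_tool --pt "-0.4 0 0 0" --pt "-0.4 0 0 0" --pt "0 0 0 0"

```text
t: 19.82
tcp_pos: [569.1, 176.3, 55.2]
eef_rot: [-0.014, 1.0, -0.0, 0.0]
force: [-0.0, -0.1, -0.3]
width: 0.3
gripper_force: 0.2
```

Call:
servo_tool --pt "-0.4 0 0 0" --pt "-0.4 0 0 0" --pt "0 0 0 0"

```text
t: 20.2
tcp_pos: [569.9, 176.3, 55.2]
eef_rot: [-0.014, 1.0, -0.0, 0.0]
force: [-0.4, -0.4, -0.6]
width: 0.1
gripper_force: 0.2
```

Call:
servo_tool --pt "-0.4 0 0 0" --pt "-0.4 0 0 0" --pt "0 0 0 0"

```text
t: 20.58
tcp_pos: [570.6, 176.3, 55.2]
eef_rot: [-0.014, 1.0, 0.0, -0.0]
force: [-1.1, -0.5, 1.2]
width: 0.3
gripper_force: 0.6
```

Call:
servo_tool --pt "-0.4 0 0 0" --pt "0 0 0 0"

```text
t: 20.82
tcp_pos: [570.6, 176.3, 55.2]
eef_rot: [-0.014, 1.0, -0.0, -0.0]
force: [-4.2, -0.2, 2.7]
width: 0.1
gripper_force: 2.2
```

Contact with the seal. Stiffness is about 8 N/mm.

Call:
servo_tool --pt "-0.2 0 0 0" --pt "-0.2 0 0 0" --pt "0 0 0 0"

```text
t: 21.2
tcp_pos: [570.6, 176.3, 55.2]
eef_rot: [-0.014, 1.0, -0.0, -0.001]
force: [-6.3, -0.2, 3.7]
width: 0.0
gripper_force: 3.3
```

Call:
servo_tool --pt "-0.2 0 0 0" --pt "-0.2 0 0 0" --pt "-0.1 0 0 0" --pt "0 0 0 0"

```text
t: 21.7
tcp_pos: [570.6, 176.3, 55.1]
eef_rot: [-0.014, 1.0, -0.0, -0.001]
force: [-8.8, -0.4, 5.4]
width: -0.0
gripper_force: 4.4
```

Call:
servo_tool --pt "-0.2 0 0 0" --pt "0 0 0 0" --pt "0 0 0 0" --pt "0 0 0 0" --pt "0 0 0 0" --pt "0 0 0 0" --pt "0 0 0 0" --pt "0 0 0 0" --pt "0 0 0 0" --pt "0 0 0 0"

```text
t: 22.95
tcp_pos: [570.6, 176.3, 55.2]
eef_rot: [-0.014, 1.0, -0.0, -0.001]
force: [-9.3, -0.6, 7.5]
width: -0.1
gripper_force: 4.8
```

Seated at about 9–10 N for over a second. Backing off gently.

Call:
servo_tool --pt "0.2 0 0 0" --pt "0.2 0 0 0" --pt "0.2 0 0 0" --pt "0.2 0 0 0" --pt "0.2 0 0 0" --pt "0.2 0 0 0" --pt "0.2 0 0 0" --pt "0.2 0 0 0" --pt "0.2 0 0 0" --pt "0.3 0 0 0" --pt "0.5 0 0 0" --pt "1 0 0 0" --pt "2 0 0 0" --pt "4 0 0 0" --pt "8 0 0 0" --pt "5 0 -10 0" --pt "0 0 -30 0" --pt "0 0 -40 0" --pt "30 0 -20 0" --pt "0 0 0 0"

```text
t: 25.45
tcp_pos: [518.8, 175.1, 157.8]
eef_rot: [-0.014, 1.0, 0.0, 0.002]
force: [0.1, -1.2, -0.3]
width: 0.2
gripper_force: 0.0
```

Run:
```python
from h import *
s=snap('wrist','w7.png'); st=status.get_state();print(st['t'],st['tcp_pos'],st['force'])
```

```text
25.5 [519.42913246 175.06636717 156.66044896] [ 0.78281331 -0.37064191  0.20661627]
```

View pics/w7.png

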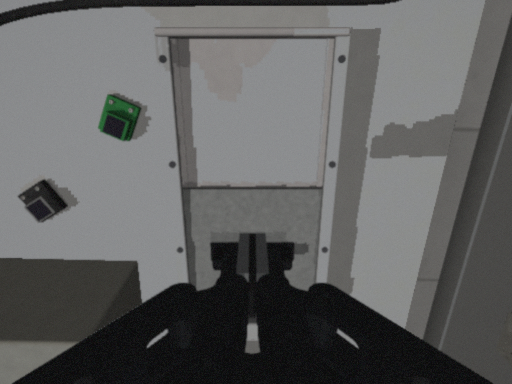

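The hatch is forward (trailing edge at row 187), and the fingers are clear of it. Handing in.

```bash
python3 -c "
from h import *
print(job_done())"
```

```text
the job is handed in; nothing more can be done
None
```

I set the sample holder down upright in the case and let go, then pushed the hatch shut, held it on the seal at about 9–10 N for over a second, backed off and handed the job in; I couldn't confirm from the pictures that the hatch still touches the seal, and the hand-in returned no verdict.

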